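# Turn the chopping board over onto its feet

### The job

The small chopping board was left upside down with its rubber feet in the air. Push it up against the scooped steel splash rail until it leans there steeply, then turn it right over, laying it down by hand (not letting it topple over) so that it rests flat on its four feet on the counter in front of the rail. Leave the bowl, jug, tin and mixer where they are.

Things in the scene. Friction and masses are not known exactly. Their poses are not given: they have to be found in the camera images.
- board_mid (a point): centre of the slab of the loose dark wooden chopping board: 140 mm along its x, 180 mm along y, slab 15 mm thick, 0.2-0.34 kg, too wide for the jaws. +z points out of the face with four round rubber feet (20 mm across, 5 mm high, at x +-50, y +-70 mm). Starts feet up, centre 7.5 mm above the counter, roughly parallel to the rail; on its feet the centre is 12.5 mm up and +z points down
- board_edge (a point): middle of the board's long +x edge, half-way through its thickness, 70 mm from board_mid: the edge towards the rail at the start, which rises up the rail when the opposite edge is pushed low down, and is then the free upper edge that can be pinched from above (15 mm thick; no feet within 55 mm of its middle). Axes as board_mid
- rail: fixed, slippery polished steel splash rail, 320 mm along its y, 80 mm high, 77 mm deep; origin on the counter, middle of the front foot line; +x away from the board and robot. The front is scooped: 8 mm high at x = 15 mm, 20 at x = 29, 33 at x = 38, 49 at x = 46, 80 at x = 55; rounded top to x = 77
- rail_top (a point): middle of the rail's top front edge, 80 mm up, 55 mm behind the foot line; axes as the rail. A board pushed squarely at the rail (2 to 15 N) rides up the scoop and slides over this edge, and with its lower edge at the foot line leans here at about 55 degrees from level, feet towards the robot, some 40 mm of it free above the rail
- bowl: stainless bowl, 200 mm across, 85 mm high, origin under its centre; loose, leave alone
- jug: clear plastic measuring jug, 96 mm across with a handle at one side, 125 mm high, origin under its centre; loose, leave alone
- tin: metal spice tin with a flap lid, 53 by 78 mm, 96 mm high, origin under its centre; loose, leave alone
- mixer: cream hand mixer, 170 mm along its x, 75 mm wide, 128 mm high, origin under its centre; loose, leave alone
Mind the look-alikes: they are no part of the job. Of the things like the part that bears board_mid, leave any that is blue or orange; of the rest the larger one is meant.

How it is judged:
On the way:
1. the board has been pushed up so that it leans on the rail at 40 degrees or more from level, feet towards the robot (angle between board_mid's own z axis and vertical between 0.7 and 1.6 rad and contact force between board and rail above 0.1 N), for 0.2 s.
At the end, for the whole second after the job is handed in: the board rests still and released, flat (within 3.5 degrees) on its four feet on the counter, its centre 9 to 16 mm above the counter and at least 50 mm in front of the rail's foot line (angle between board_mid's own z axis and vertical above 3.08 rad and height (world z) of board_mid between 0.009 and 0.016 m and x of board_mid in the frame of rail below -0.05 m and linear speed of board below 0.02 m/s); the robot touches nothing.
It fails at once if the board toppled or was thrown: its speed went over 0.9 m/s (linear speed of board above 0.9 m/s).
It fails at once if a bystander was shifted by more than 20 mm (distance of any of bowl, jug, tin, mixer from where it was at the start of the episode above 0.02 m).
It also fails if it takes over 72 s, if anything falls off the work surface, if the arm or the gripper's body presses on something with over 40 N, if the wrist force passes 120 N, or if a joint passes its speed limit or range.

### The arm

A 7-joint arm with a two-finger parallel gripper is mounted at the origin on the work surface. World frame = base frame: x ahead of the robot, y to its left, z up, the work surface at z = 0. Lengths are in m, angles in rad, forces in N, time in s.
With the tool pointing down it reaches from about 0.425 to 1.025 m from the base axis. Payload 9.4 kg.
Tool frame: the origin (TCP) lies at the very end of the fingers, on their centre line; the grasp point (between the pads) lies 19 mm behind it; x points along the fingers, y is the direction in which the jaws open and shut, and the axes are right-handed (so a half turn about x gives the same grasp; the last joint's range is limited). The gripper opens to 93 mm and grips with 3 to 60 N. Pads are 15 mm wide; open, the fingers measure 128 mm over their backs; the gripper's body (75 mm by 188 mm) begins 65 mm behind the grasp point.
Start: joints at [1.077, 0.599, -0.003, 1.599, 0.002, 0.943, -0.08], TCP at [0.293, -0.663, 0.219] pointing down, gripper open.
Joint ranges: [-2.57, 2.57], [-0.35, 1.97], [-1.29, 1.29], [0.11, 2.56], [-1.05, 4.19], [0.11, 1.86], [-2.63, 2.63]. Speed limits (rad/s): [2.22, 2.22, 3.01, 3.01, 3.14, 3.14, 3.14].

### API

Orientations are given as a unit quaternion [w, x, y, z].
In Python, from rig import telemetry, imaging, bot gives the robot as it stands.
- The arm moves only by the tool drive_tool, never from a script. Its arguments are lists of equal length, an entry for each row: "delta_pos": the shift along the tool's x, y, z in m, a list of three; "dr": the turn, a rotation vector about the tool's x, y, z in degrees, a list of three; "gripper": the closure, from 0 (fully open) to 1 (shut). A call has 1 to 10 rows; each row shifts and turns the commanded pose from where the row before left it, along the tool's axes as they then stand; what a row does not reach is not made up. A row lasts 1/8 s, in which the tool goes at most 62.5 mm and 10.7 degrees, less where a joint would pass 70% of its speed; a pose out of reach is approached as far as the arm can. A call with a gripper value outside its range is refused whole. The fingers move at their own pace and stop on an object; "grip_force" is the grip in N (left out, the last holds). Time passes only in rows, so rows that do not move let the fingers close. It gives the time, the measured TCP pose, the force and the opening at its end, in the units of the state.
- telemetry.observe(): the state, without advancing time (a new reading comes with each control period).
- imaging.get_image(name): name is "scene" or "top"; returns a dict with "color" (420x560x3 uint8, red, green, blue), "fx", "fy", "cx", "cy" (pixels), "cam_to_world" (4x4, takes a point from camera to world coordinates). Camera axes: x right, y down, z forward; pixel columns grow to the right and rows downward; lengths in m; the calibration is good to about 2 mm. A picture is of the moment at which its call begins. There is no depth.
- bot.sign_off(): hands the job in, once; it reports no verdict.
The state is a dict: "time": time; "qpos": joint angles; "joint_vel": joint speeds; "effort": joint torques, N m; "position": TCP position; "ee_rot": TCP orientation; "force": force on the tool from outside, world axes, zero at the start; "wrist_torque": the same for the moment, N m; "width": finger opening in m.
Only numpy, scipy, OpenCV 4.12 (cv2) and the standard library are available. Lean on these libraries where they do the work, as an engineer would, in place of code of your own. Each camera call takes 0.05 s, during which the arm holds its last target. There are 200 camera calls.

## Working session

There is one attempt and no reset: what is moved stays moved. The work goes in short steps, Python scripts to look and compute and a tool call to move; the robot and the scene stay as the last step left them, time stands still between calls to the robot, and variables do not carry over. Pictures are saved under pics/ and viewed, about 8 in all and at most 12, crops included, and the job is handed in when it is done.

Besides the shell and the picture viewer there is one more tool, called after "Emit:" as a command line: name --argument value ..., lists and objects as JSON in quotes. drive_tool: Moves the arm, as the interface text tells. Its arguments: {"type":"object","properties":{"delta_pos":{"type":"array"},"dr":{"type":"array"},"gripper":{"type":"array"},"grip_force":{"type":"number"}},"required":["delta_pos","dr","gripper"]}

```bash
mkdir -p pics
python3 - <<'E'
from rig import telemetry, imaging
import cv2, numpy as np
for n in ("scene","top"):
    d=imaging.get_image(n); cv2.imwrite(f"pics/{n}0.png",d["color"][:,:,::-1])
    print(n,d["fx"],d["fy"],d["cx"],d["cy"],np.round(d["cam_to_world"],4).tolist())
s=telemetry.observe(); print(s)
E
```

```text
scene 477.53651168176583 477.53651168176583 282.6224744521546 215.13512373862355 [[-0.7863, 0.36, -0.5022, 1.3142], [0.6178, 0.4472, -0.6468, 1.0376], [-0.0082, -0.8188, -0.574, 1.0235], [0.0, 0.0, 0.0, 1.0]]
top 476.7340821387962 476.7340821387962 276.66595386986467 214.62377364539836 [[-0.0126, -0.9885, 0.1504, 0.2528], [-0.9999, 0.0114, -0.0087, -0.0154], [0.0069, -0.1505, -0.9886, 1.6313], [0.0, 0.0, 0.0, 1.0]]
{'time': 0.1, 'qpos': array([ 1.07733471,  0.60008996, -0.00254631,  1.60002871,  0.00177659,
        0.94289648, -0.07977623]), 'joint_vel': array([-0.00119811, -0.00180753,  0.0007054 , -0.00367605, -0.00165589,
        0.00179223, -0.00054905]), 'effort': array([ 5.93294288e-03, -7.66557240e+01,  1.50232326e+00, -2.52939248e+01,
       -5.23080037e-02,  1.36017046e-02,  4.14029148e-05]), 'position': array([ 0.29330286, -0.66255372,  0.21782144]), 'ee_rot': array([-0.14582632, -0.69166256, -0.1467895 ,  0.69194684]), 'force': array([-0.33446898,  0.42400693,  0.6730822 ]), 'wrist_torque': array([-0.03049882,  0.01485062, -0.017019  ]), 'width': 0.09281130006521118}
```

View pics/top0.png

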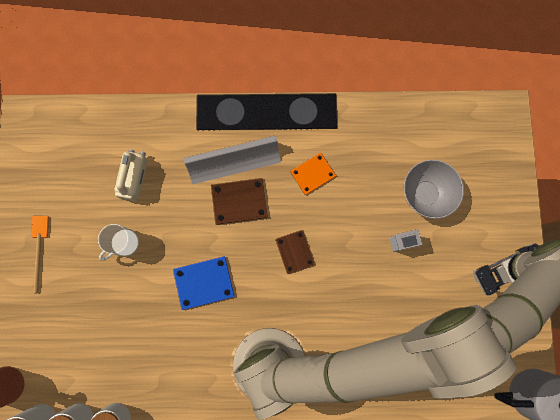

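View pics/scene0.png

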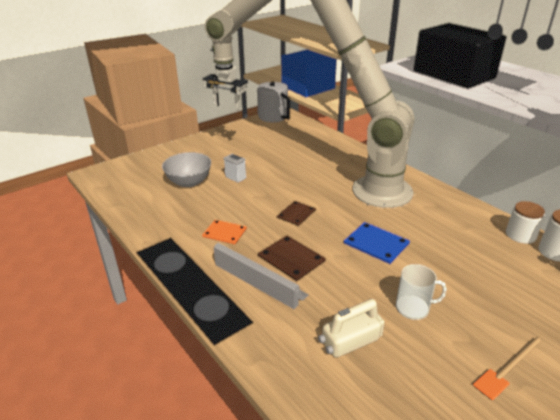

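```bash
cat > h.py <<'E'
import numpy as np, cv2
from rig import telemetry, imaging
def shot(n): return imaging.get_image(n)
def proj(d,P):
    T=np.linalg.inv(d["cam_to_world"]); p=np.atleast_2d(P)@T[:3,:3].T+T[:3,3]
    return np.c_[d["fx"]*p[:,0]/p[:,2]+d["cx"], d["fy"]*p[:,1]/p[:,2]+d["cy"]]
def unproj(d,uv,z):
    uv=np.atleast_2d(uv).astype(float); r=np.c_[(uv[:,0]-d["cx"])/d["fx"],(uv[:,1]-d["cy"])/d["fy"],np.ones(len(uv))]@d["cam_to_world"][:3,:3].T
    o=d["cam_to_world"][:3,3]; return o+r*((z-o[2])/r[:,2])[:,None]
def rect(d,z,x0,x1,y0,y1,s):  # plane image: up=+x, left=+y ; s px per m
    W=np.array([[x1,y1,z],[x1,y0,z],[x0,y0,z],[x0,y1,z]]); w,h=(y1-y0)*s,(x1-x0)*s
    H=cv2.getPerspectiveTransform(proj(d,W).astype(np.float32),np.float32([[0,0],[w,0],[w,h],[0,h]]))
    return cv2.warpPerspective(d["color"][:,:,::-1],H,(int(w),int(h)),flags=cv2.INTER_CUBIC)
def state():
    s=telemetry.observe(); print({k:np.round(s[k],4).tolist() for k in("time","position","ee_rot","force","width","qpos")})
E
python3 - <<'E'
from h import *
from scipy.spatial.transform import Rotation as R
d=shot("top"); c=d["color"].astype(int)
m=((c[:,:,0]<115)&(c[:,:,2]<60)&(c[:,:,0]>c[:,:,2]+15)).astype(np.uint8)
m[:,:205]=0;m[:,275:]=0;m[:172]=0;m[230:]=0
m=cv2.morphologyEx(m,cv2.MORPH_CLOSE,np.ones((7,7)))
k=max(cv2.findContours(m,0,1)[0],key=cv2.contourArea)[:,0]
w=unproj(d,k,.015)
r=cv2.minAreaRect((w[:,:2]*1000).astype(np.float32)); print(r,cv2.boxPoints(r))
im=rect(d,0.0,.55,.95,-.15,.35,1500)
cv2.imwrite("pics/r0.png",im)
print(im.shape)
E
```

```text
((545.9373168945312, 95.0552749633789), (145.05996704101562, 188.23651123046875), 7.181186676025391) [[462.21075  179.36845 ]
 [485.74176   -7.391489]
 [629.6639    10.742096]
 [606.1329   197.50204 ]]
(599, 750, 3)
```

View pics/r0.png

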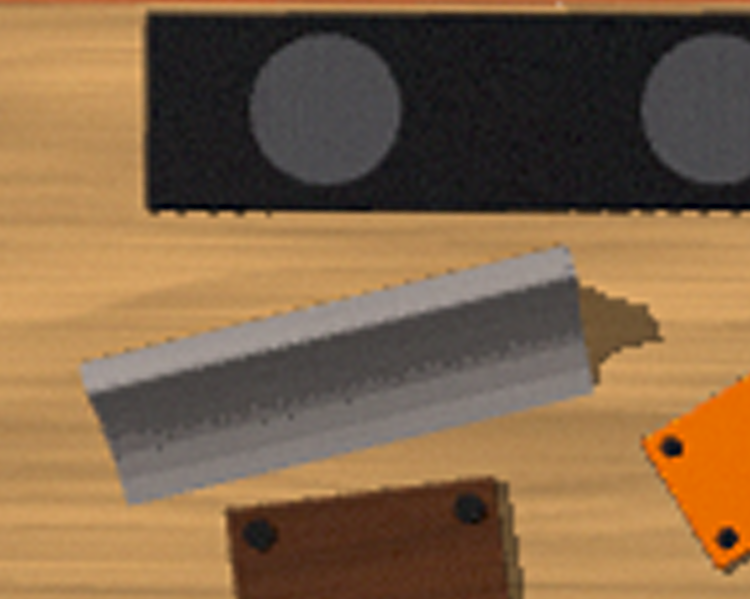

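```bash
cat >> h.py <<'E'
from scipy.spatial.transform import Rotation as Rn
YAW=np.deg2rad(13.6); O=np.array([.652,.109,0]); RX=np.array([np.cos(YAW),np.sin(YAW),0]); RY=np.array([-np.sin(YAW),np.cos(YAW),0]); Z=np.array([0,0,1.])
def pose(p):
    p=np.deg2rad(p); x=np.sin(p)*RX-np.cos(p)*Z; z=np.cos(p)*RX+np.sin(p)*Z
    return Rn.from_matrix(np.c_[x,RY,z])
def cur():
    s=telemetry.observe(); q=s["ee_rot"]; R=Rn.from_quat([q[1],q[2],q[3],q[0]]); d=s["position"]-O
    x=R.as_matrix()[:,0]; p=np.degrees(np.arctan2(x@RX,-x[2]))
    print("t %.2f rail xyz %s pitch %.1f yawerr %.1f F(rail) %s w %.4f q %s"%(s["time"],np.round([d@RX,d@RY,d[2]],4),p,np.degrees((pose(p).inv()*R).magnitude()),np.round([s["force"]@RX,s["force"]@RY,s["force"][2]],2),s["width"],np.round(s["qpos"],2)))
    return s["position"],R
def plan(x,y,z,p,n):
    P,R=cur(); T=O+x*RX+y*RY+z*Z; rv=(R.inv()*pose(p)).as_rotvec()/n
    ds=[]
    for i in range(n): ds.append(np.round((R*Rn.from_rotvec(rv*i)).inv().apply((T-P)/n),4).tolist())
    print("world move",np.round(T-P,4),"n",n,"dr",np.round(np.degrees(rv),2).tolist()); print(ds)
E
python3 - <<'E'
from h import *
plan(-.2,.011,.2,0,20)
E
```

```text
t 0.15 rail xyz [-0.53   -0.6656  0.218 ] pitch -0.0 yawerr 169.7 F(rail) [ 0.35 -0.2   0.13] w 0.0931 q [ 1.08  0.6  -0.    1.6   0.    0.94 -0.08]
world move [ 0.1616  0.7353 -0.018 ] n 20 dr [-8.49, -0.0, 0.0]
[[0.0009, -0.0303, -0.0223], [0.0009, -0.0267, -0.0265], [0.0009, -0.0225, -0.0302], [0.0009, -0.0178, -0.0332], [0.0009, -0.0127, -0.0354], [0.0009, -0.0074, -0.0369], [0.0009, -0.0018, -0.0376], [0.0009, 0.0037, -0.0375], [0.0009, 0.0092, -0.0365], [0.0009, 0.0145, -0.0347], [0.0009, 0.0195, -0.0322], [0.0009, 0.024, -0.029], [0.0009, 0.028, -0.0251], [0.0009, 0.0314, -0.0207], [0.0009, 0.0341, -0.0159], [0.0009, 0.0361, -0.0106], [0.0009, 0.0373, -0.0052], [0.0009, 0.0376, 0.0004], [0.0009, 0.0372, 0.0059], [0.0009, 0.0359, 0.0113]]
```

```bash
sed -i 's/np.c_\[x,RY,z\]/np.c_[x,-RY,-z]/' h.py
python3 - <<'E'
from h import *
plan(-.2,.011,.2,0,20)
E
```

```text
t 0.15 rail xyz [-0.53   -0.6656  0.218 ] pitch -0.0 yawerr 10.3 F(rail) [ 0.35 -0.2   0.13] w 0.0931 q [ 1.08  0.6  -0.    1.6   0.    0.94 -0.08]
world move [ 0.1616  0.7353 -0.018 ] n 20 dr [0.51, 0.0, 0.0]
[[0.0009, -0.0303, -0.0223], [0.0009, -0.0305, -0.022], [0.0009, -0.0307, -0.0217], [0.0009, -0.0309, -0.0215], [0.0009, -0.0311, -0.0212], [0.0009, -0.0313, -0.0209], [0.0009, -0.0315, -0.0206], [0.0009, -0.0317, -0.0203], [0.0009, -0.0319, -0.02], [0.0009, -0.032, -0.0198], [0.0009, -0.0322, -0.0195], [0.0009, -0.0324, -0.0192], [0.0009, -0.0326, -0.0189], [0.0009, -0.0327, -0.0186], [0.0009, -0.0329, -0.0183], [0.0009, -0.0331, -0.018], [0.0009, -0.0332, -0.0177], [0.0009, -0.0334, -0.0174], [0.0009, -0.0335, -0.0171], [0.0009, -0.0337, -0.0168]]
```

Emit:
drive_tool --delta_pos '[[0.001,-0.031,-0.021],[0.001,-0.031,-0.021],[0.001,-0.031,-0.021],[0.001,-0.031,-0.021],[0.001,-0.031,-0.021],[0.001,-0.031,-0.021],[0.001,-0.032,-0.02],[0.001,-0.032,-0.02],[0.001,-0.032,-0.02],[0.001,-0.032,-0.02]]' --dr '[[1,0,0],[1,0,0],[1,0,0],[1,0,0],[1,0,0],[1,0,0],[1,0,0],[1,0,0],[1,0,0],[1,0,0]]' --gripper '[0.25,0.25,0.25,0.25,0.25,0.25,0.25,0.25,0.25,0.25]' --grip_force 20

```text
time: 1.4
position: [0.3838, -0.2974, 0.2086]
ee_rot: [-0.085, -0.702, -0.085, 0.702]
force: [1.6, -0.5, -0.2]
width: 0.0694
```

Run:
```python
from h import *
plan(-.2,.011,.15,0,10)
```

```text
t 1.40 rail xyz [-0.3562 -0.3319  0.2086] pitch -0.0 yawerr 0.2 F(rail) [ 1.45 -0.85 -0.19] w 0.0694 q [ 0.54  0.33  0.01  2.15 -0.    0.67 -0.78]
world move [ 0.0712  0.37   -0.0586] n 10 dr [0.02, 0.0, 0.0]
[[0.0059, -0.0342, -0.0158], [0.0059, -0.0342, -0.0158], [0.0059, -0.0342, -0.0157], [0.0059, -0.0342, -0.0157], [0.0059, -0.0342, -0.0157], [0.0059, -0.0343, -0.0157], [0.0059, -0.0343, -0.0157], [0.0059, -0.0343, -0.0157], [0.0059, -0.0343, -0.0157], [0.0059, -0.0343, -0.0156]]
```

Emit:
drive_tool --delta_pos '[[0.006,-0.034,-0.016],[0.006,-0.034,-0.016],[0.006,-0.034,-0.016],[0.006,-0.034,-0.016],[0.006,-0.034,-0.016],[0.006,-0.034,-0.016],[0.006,-0.034,-0.016],[0.006,-0.034,-0.016],[0.006,-0.034,-0.016],[0.006,-0.034,-0.016]]' --dr '[[0,0,0],[0,0,0],[0,0,0],[0,0,0],[0,0,0],[0,0,0],[0,0,0],[0,0,0],[0,0,0],[0,0,0]]' --gripper '[0.25,0.25,0.25,0.25,0.25,0.25,0.25,0.25,0.25,0.25]'

```text
time: 2.65
position: [0.4576, 0.0712, 0.1484]
ee_rot: [0.085, 0.702, 0.085, -0.702]
force: [0.6, -0.2, 0.1]
width: 0.0698
```

Run:
```python
from h import *
plan(-.205,.011,.006,0,5)
```

```text
t 2.65 rail xyz [-0.1979  0.0089  0.1484] pitch 0.0 yawerr 0.3 F(rail) [ 0.48 -0.37  0.09] w 0.0698 q [-0.26  0.4  -0.02  2.25  0.02  0.49 -1.62]
world move [-0.0074  0.0003 -0.1424] n 5 dr [0.06, -0.0, -0.0]
[[0.0285, -0.0004, 0.0014], [0.0285, -0.0004, 0.0014], [0.0285, -0.0004, 0.0014], [0.0285, -0.0004, 0.0014], [0.0285, -0.0004, 0.0014]]
```

Emit:
drive_tool --delta_pos '[[0.03,0,0.002],[0.03,0,0.002],[0.03,0,0.002],[0.03,0,0.001],[0.016,0,0],[0.006,0,0],[0,0,0]]' --dr '[[0,0,0],[0,0,0],[0,0,0],[0,0,0],[0,0,0],[0,0,0],[0,0,0]]' --gripper '[0.25,0.25,0.25,0.25,0.25,0.25,0.25]'

```text
time: 3.52
position: [0.4508, 0.0683, 0.0066]
ee_rot: [-0.086, -0.701, -0.085, 0.703]
force: [-0.6, -0.5, -0.0]
width: 0.0698
```

Emit:
drive_tool --delta_pos '[[0,0,-0.008],[0,0,-0.008],[0,0,-0.008],[0,0,-0.008],[0,0,-0.008],[0,0,-0.008],[0,0,-0.008],[0,0,-0.008]]' --dr '[[0,0,0],[0,0,0],[0,0,0],[0,0,0],[0,0,0],[0,0,0],[0,0,0],[0,0,0]]' --gripper '[0.25,0.25,0.25,0.25,0.25,0.25,0.25,0.25]'

```text
time: 4.53
position: [0.5131, 0.0837, 0.007]
ee_rot: [-0.086, -0.701, -0.085, 0.703]
force: [-3.2, -0.5, 1.2]
width: 0.0697
```

Run:
```python
from h import *
plan(-.02,.011,.006,0,10)
d=shot("top"); cv2.imwrite("pics/t1.png",cv2.resize(d["color"][110:300,170:370,::-1],None,fx=3,fy=3,interpolation=2))
```

```text
t 4.53 rail xyz [-0.141   0.0081  0.007 ] pitch -0.1 yawerr 0.3 F(rail) [-3.26  0.25  1.24] w 0.0697 q [-0.25  0.7  -0.03  2.21  0.09  0.23 -1.69]
world move [ 0.1169  0.0313 -0.001 ] n 10 dr [0.03, 0.01, 0.0]
[[0.0001, -0.0002, -0.0121], [0.0001, -0.0002, -0.0121], [0.0001, -0.0002, -0.0121], [0.0001, -0.0002, -0.0121], [0.0001, -0.0003, -0.0121], [0.0001, -0.0003, -0.0121], [0.0001, -0.0003, -0.0121], [0.0001, -0.0003, -0.0121], [0.0001, -0.0003, -0.0121], [0.0001, -0.0003, -0.0121]]
```

View pics/t1.png

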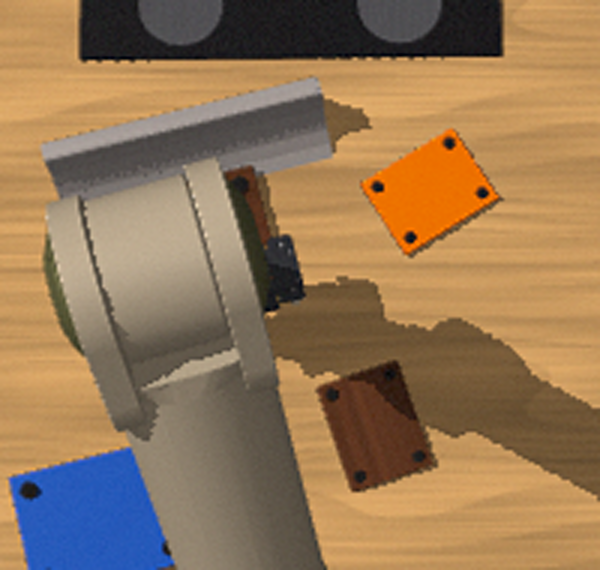

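Emit:
drive_tool --delta_pos '[[0,0,-0.009],[0,0,-0.009],[0,0,-0.009],[0,0,-0.009],[0,0,-0.009],[0,0,-0.009],[0,0,-0.009],[0,0,-0.009],[0,0,-0.009],[0,0,-0.009]]' --dr '[[0,0,0],[0,0,0],[0,0,0],[0,0,0],[0,0,0],[0,0,0],[0,0,0],[0,0,0],[0,0,0],[0,0,0]]' --gripper '[0.25,0.25,0.25,0.25,0.25,0.25,0.25,0.25,0.25,0.25]'

```text
time: 5.82
position: [0.6014, 0.1055, 0.0071]
ee_rot: [-0.085, -0.702, -0.085, 0.702]
force: [-3.2, -0.5, -1.5]
width: 0.0698
```

Run:
```python
from h import *
cur()
d=shot("scene"); cv2.imwrite("pics/s1.png",cv2.resize(d["color"][190:340,180:380,::-1],None,fx=4,fy=4,interpolation=2))
```

```text
t 5.83 rail xyz [-0.05    0.0085  0.0071] pitch -0.0 yawerr 0.3 F(rail) [-3.25  0.31 -1.52] w 0.0698 q [-0.24  0.75 -0.04  2.    0.08  0.39 -1.67]
```

View pics/s1.png

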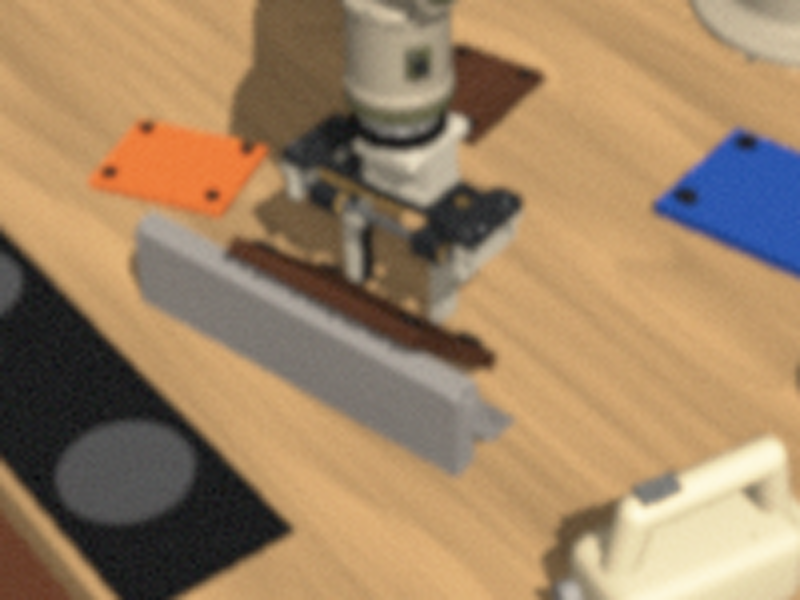

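Emit:
drive_tool --delta_pos '[[0,0,-0.005],[0,0,-0.005],[0,0,-0.005],[0,0,-0.005],[0,0,-0.005],[0,0,-0.004],[0,0,0],[0,0,0]]' --dr '[[0,0,0],[0,0,0],[0,0,0],[0,0,0],[0,0,0],[0,0,0],[0,0,0],[0,0,0]]' --gripper '[0.25,0.25,0.25,0.25,0.25,0.25,0.25,0.25]'

```text
time: 6.88
position: [0.6286, 0.1122, 0.007]
ee_rot: [-0.085, -0.702, -0.085, 0.702]
force: [-3.2, -0.8, 0.9]
width: 0.0694
```

Run:
```python
from h import *
cur()
d=shot("scene"); cv2.imwrite("pics/s2.png",cv2.resize(d["color"][190:340,180:380,::-1],None,fx=4,fy=4,interpolation=2))
```

```text
t 6.88 rail xyz [-0.022   0.0086  0.007 ] pitch -0.1 yawerr 0.3 F(rail) [-3.27 -0.07  0.89] w 0.0694 q [-0.24  0.77 -0.05  1.94  0.08  0.44 -1.67]
```

View pics/s2.png

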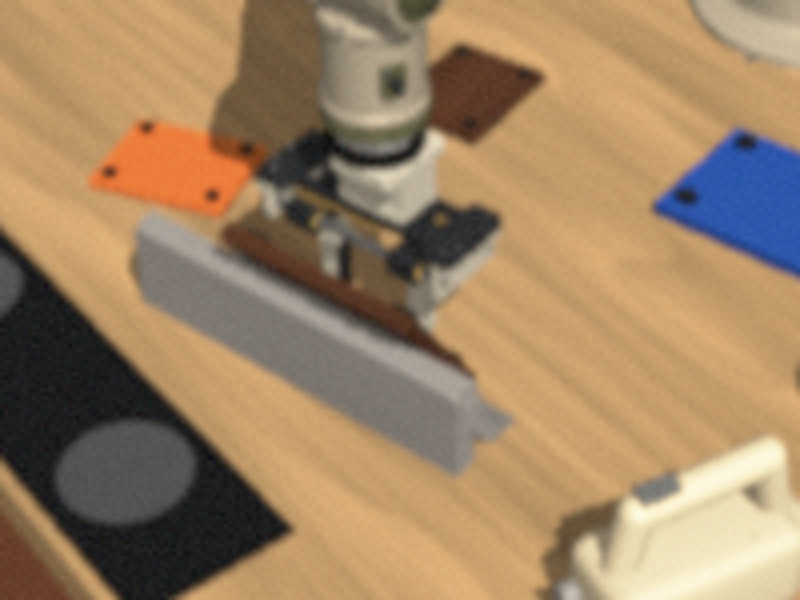

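Run:
```python
from h import *
d=shot("scene")
for th in (45,50,55,60):
  t=np.deg2rad(th); u=np.cos(t)*RX+np.sin(t)*Z; n=-np.sin(t)*RX+np.cos(t)*Z
  # slab top corner of lower edge touches finger face at x=-.0145
  lo=O+(-.0145+.015*np.sin(t))*RX+.0113*RY
  print(th,np.round((lo-O)@RX,4),[((proj(d,lo+.14*u+k*n+s*.09*RY)-[180,190])*4).round().tolist()[0] for k in (0,.015) for s in (-1,1)])
```

```text
45 -0.0039 [[191.0, 258.0], [376.0, 358.0], [199.0, 240.0], [385.0, 339.0]]
50 -0.003 [[197.0, 244.0], [383.0, 343.0], [207.0, 227.0], [392.0, 324.0]]
55 -0.0022 [[205.0, 231.0], [390.0, 328.0], [215.0, 214.0], [401.0, 310.0]]
60 -0.0015 [[213.0, 218.0], [399.0, 314.0], [224.0, 201.0], [410.0, 297.0]]
```

Emit:
drive_tool --delta_pos '[[0,0,0.002],[0,0,0.002],[0,0,0.004],[0,0,0.01],[0,0,0.02],[-0.03,0,0.02],[-0.06,0,0.02],[-0.06,0,0.02],[-0.06,0,0],[-0.04,0,0]]' --dr '[[0,0,0],[0,0,0],[0,0,0],[0,0,0],[0,0,0],[0,0,0],[0,0,0],[0,0,0],[0,0,0],[0,0,0]]' --gripper '[0.25,0.25,0.25,0.25,0.25,0.25,0.25,0.25,0.25,0.25]'

```text
time: 8.22
position: [0.5339, 0.0887, 0.2587]
ee_rot: [0.085, 0.703, 0.085, -0.701]
force: [1.3, -0.4, -0.2]
width: 0.0699
```

Run:
```python
from h import *
cur()
d=shot("scene"); cv2.imwrite("pics/s3.png",cv2.resize(d["color"][220:320,200:320,::-1],None,fx=6,fy=6,interpolation=2))
```

```text
t 8.22 rail xyz [-0.1195  0.008   0.2587] pitch 0.1 yawerr 0.3 F(rail) [ 1.21 -0.69 -0.19] w 0.0699 q [-0.21  0.33 -0.08  1.97  0.03  0.83 -1.64]
```

View pics/s3.png

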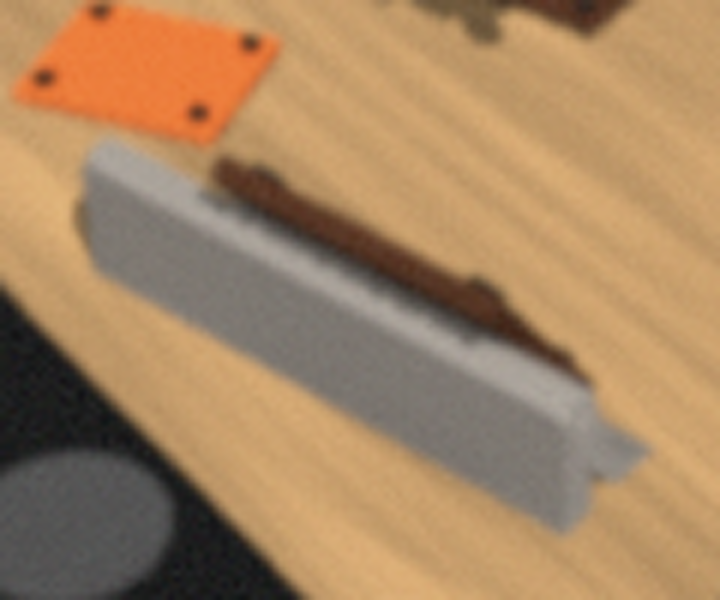

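```bash
cat >> h.py <<'E'
def overlay(d,name,pts_list,c0,c1,r0,r1,f):
    im=cv2.resize(d["color"][r0:r1,c0:c1,::-1],None,fx=f,fy=f,interpolation=2)
    for P,col in pts_list:
        q=((proj(d,P)-[c0,r0]+.5)*f).round().astype(int).reshape(-1,1,2)
        cv2.polylines(im,[q],True,col,1)
    return im
def board(lx,yc,th,dy=0,lz=0):
    t=np.deg2rad(th); a=np.deg2rad(dy); ry=RY*np.cos(a)-RX*np.sin(a); rx=RX*np.cos(a)+RY*np.sin(a)
    u=np.cos(t)*rx+np.sin(t)*Z; n=-np.sin(t)*rx+np.cos(t)*Z; lo=O+lx*RX+yc*RY+lz*Z
    B=lambda x,y,z:lo+x*u+y*ry+z*n
    return [[B(x,y,z) for x,y in((0,-.09),(.14,-.09),(.14,.09),(0,.09))] for z in(0,.015)]
E
python3 - <<'E'
from h import *
rail=[[O+x*RX+y*RY+z*Z for x,z in((0,0),(.015,.008),(.038,.033),(.055,.08),(.077,.08),(.077,0))] for y in(-.16,.16)]
rail.append([O+.055*RX+.08*Z+s*.16*RY for s in(-1,1)])
L=[(r,(255,0,0)) for r in rail]+[(b,(0,255,0)) for b in board(-.001,.0113,55)]
a=overlay(shot("scene"),"",L,210,320,230,310,5); b=overlay(shot("top"),"",L,180,290,130,190,5)
cv2.imwrite("pics/o1.png",np.vstack([a,b])[:700])
E
```

```text
(no output)
```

View pics/o1.png

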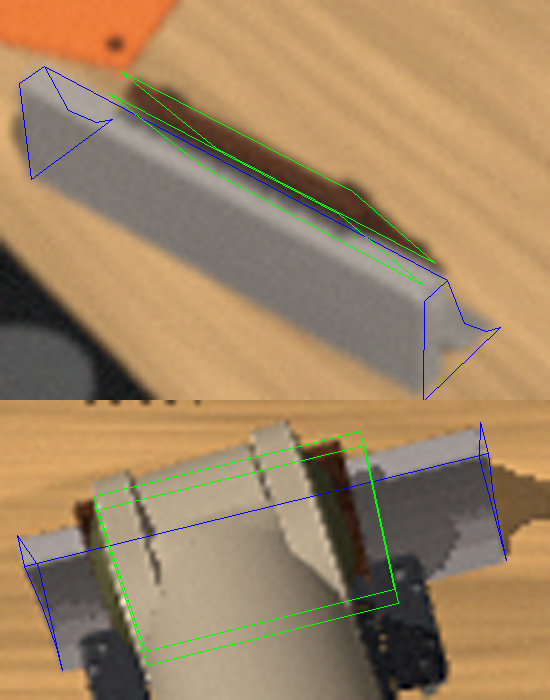

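```bash
sed -i 's/np.c_\[x,-RY,-z\]/np.c_[x,z,-RY]/' h.py
python3 - <<'E'
from h import *
plan(.11,.022,.24,-36,16)
E
```

```text
t 8.38 rail xyz [-0.1188  0.008   0.2577] pitch 0.2 yawerr 89.7 F(rail) [ 0.44 -0.24 -0.61] w 0.0698 q [-0.21  0.33 -0.08  1.97  0.03  0.83 -1.64]
world move [ 0.2191  0.0674 -0.0177] n 16 dr [-5.4, -1.77, -1.77]
[[0.0012, -0.0008, -0.0143], [0.0007, 0.0006, -0.0143], [0.0002, 0.0019, -0.0142], [-0.0003, 0.0033, -0.014], [-0.0008, 0.0046, -0.0136], [-0.0014, 0.0058, -0.0131], [-0.002, 0.0069, -0.0124], [-0.0026, 0.008, -0.0117], [-0.0032, 0.009, -0.0108], [-0.0038, 0.0098, -0.0098], [-0.0044, 0.0106, -0.0087], [-0.005, 0.0112, -0.0075], [-0.0056, 0.0117, -0.0063], [-0.0061, 0.012, -0.005], [-0.0066, 0.0122, -0.0036], [-0.0071, 0.0123, -0.0023]]
```

Emit:
drive_tool --delta_pos '[[0,0,0],[0,0,0],[0,0,0],[0,0,0],[0,0,0],[0,0,0],[0,0,0],[0,0,0],[0,0,0],[0,0,0]]' --dr '[[-9,0,0],[-9,0,0],[-9,0,0],[-9,0,0],[-9,0,0],[-9,0,0],[-9,0,0],[-9,0,0],[-9,0,0],[-9,0,0]]' --gripper '[0.6,0.6,0.6,0.6,0.6,0.6,0.6,0.6,0.6,0.6]'

```text
time: 9.62
position: [0.5331, 0.0886, 0.2538]
ee_rot: [0.557, 0.433, 0.559, -0.435]
force: [-0.2, -0.8, 0.2]
width: 0.037
```

Run:
```python
from h import *
plan(.11,.022,.24,-36,10)
```

```text
t 9.62 rail xyz [-0.1203  0.0081  0.2538] pitch -0.2 yawerr 0.6 F(rail) [-0.4  -0.72  0.19] w 0.0370 q [ 0.08  0.37 -0.46  1.96  0.21  0.86 -0.25]
world move [ 0.2206  0.0677 -0.0138] n 10 dr [0.06, 0.02, -3.58]
[[0.0013, 0.0231, -0.0011], [-0.0001, 0.0231, -0.0012], [-0.0016, 0.023, -0.0012], [-0.003, 0.0229, -0.0012], [-0.0044, 0.0227, -0.0012], [-0.0058, 0.0223, -0.0013], [-0.0072, 0.0219, -0.0013], [-0.0086, 0.0214, -0.0013], [-0.0099, 0.0208, -0.0013], [-0.0112, 0.0202, -0.0014]]
```

Emit:
drive_tool --delta_pos '[[0.001,0.023,-0.001],[0,0.023,-0.001],[-0.002,0.023,-0.001],[-0.003,0.023,-0.001],[-0.004,0.023,-0.001],[-0.006,0.022,-0.001],[-0.007,0.022,-0.001],[-0.009,0.021,-0.001],[-0.01,0.021,-0.001],[-0.011,0.02,-0.001]]' --dr '[[0,0,-3.6],[0,0,-3.6],[0,0,-3.6],[0,0,-3.6],[0,0,-3.6],[0,0,-3.6],[0,0,-3.6],[0,0,-3.6],[0,0,-3.6],[0,0,-3.6]]' --gripper '[0.6,0.6,0.6,0.6,0.6,0.6,0.6,0.6,0.6,0.6]'

```text
time: 10.88
position: [0.7359, 0.1482, 0.228]
ee_rot: [0.397, 0.248, 0.665, -0.583]
force: [-0.4, -0.3, -2.8]
width: 0.0371
```

Run:
```python
from h import *
plan(.1026,.022,.158,-36,4)
L=[(b,(0,255,0)) for b in board(-.003,.022,54)]
d=shot("top"); a=overlay(shot("scene"),"",L,210,320,200,310,5); b=overlay(d,"",L,180,290,130,190,5)
cv2.imwrite("pics/o2.png",np.hstack([a,b[:,:0] if 0 else np.vstack([b,np.zeros((250,550,3),np.uint8)])])[:, :800] if 0 else np.vstack([cv2.resize(a,None,fx=.6,fy=.6),cv2.resize(b,None,fx=.6,fy=.6)]))
```

```text
t 10.88 rail xyz [0.0908 0.0183 0.228 ] pitch -35.3 yawerr 0.4 F(rail) [-0.48 -0.22 -2.76] w 0.0371 q [-0.23  0.96 -0.1   0.96  0.04  1.84 -0.07]
world move [ 0.0106  0.0064 -0.07  ] n 4 dr [0.09, -0.04, -0.18]
[[0.0126, 0.0125, -0.0008], [0.0126, 0.0126, -0.0008], [0.0125, 0.0126, -0.0009], [0.0125, 0.0126, -0.0009]]
```

View pics/o2.png

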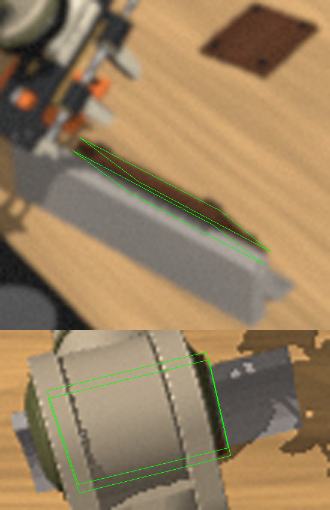

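Emit:
drive_tool --delta_pos '[[0.013,0.013,-0.001],[0.013,0.013,-0.001],[0.012,0.012,-0.001],[0.012,0.012,-0.001],[0,0,0]]' --dr '[[0,0,0],[0,0,0],[0,0,0],[0,0,0],[0,0,0]]' --gripper '[0.61,0.61,0.61,0.61,0.61]'

```text
time: 11.6
position: [0.7467, 0.1534, 0.1612]
ee_rot: [0.398, 0.249, 0.662, -0.584]
force: [-0.2, 0.7, 1.1]
width: 0.0363
```

Run:
```python
from h import *
plan(.0603,.022,.0999,-36,6)
```

```text
t 11.60 rail xyz [0.1025 0.0209 0.1612] pitch -35.1 yawerr 0.1 F(rail) [-0.03  0.73  1.11] w 0.0363 q [-0.23  1.02 -0.1   0.97  0.04  1.77 -0.07]
world move [-0.0413 -0.0088 -0.0613] n 6 dr [0.02, 0.0, -0.15]
[[0.0124, 0.0001, -0.0002], [0.0124, 0.0002, -0.0002], [0.0124, 0.0002, -0.0002], [0.0124, 0.0002, -0.0002], [0.0124, 0.0003, -0.0002], [0.0124, 0.0003, -0.0002]]
```

Emit:
drive_tool --delta_pos '[[0.012,0,0],[0.012,0,0],[0.012,0,0],[0.012,0,0],[0.012,0,0],[0.012,0,0],[0,0,0]]' --dr '[[0,0,-0.2],[0,0,-0.2],[0,0,-0.2],[0,0,-0.2],[0,0,-0.2],[0,0,0],[0,0,0]]' --gripper '[0.61,0.61,0.61,0.61,0.61,0.61,0.61]'

```text
time: 12.48
position: [0.706, 0.1434, 0.1038]
ee_rot: [0.394, 0.244, 0.664, -0.587]
force: [0.4, -0.2, 0.1]
width: 0.0361
```

Run:
```python
from h import *
cur()
d=shot("scene"); cv2.imwrite("pics/s4.png",cv2.resize(d["color"][200:310,200:320,::-1],None,fx=5,fy=5,interpolation=2))
```

```text
t 12.47 rail xyz [0.0605 0.0208 0.1038] pitch -36.0 yawerr 0.1 F(rail) [ 0.29 -0.31  0.15] w 0.0361 q [-0.23  1.02 -0.1   1.14  0.05  1.62 -0.08]
```

View pics/s4.png

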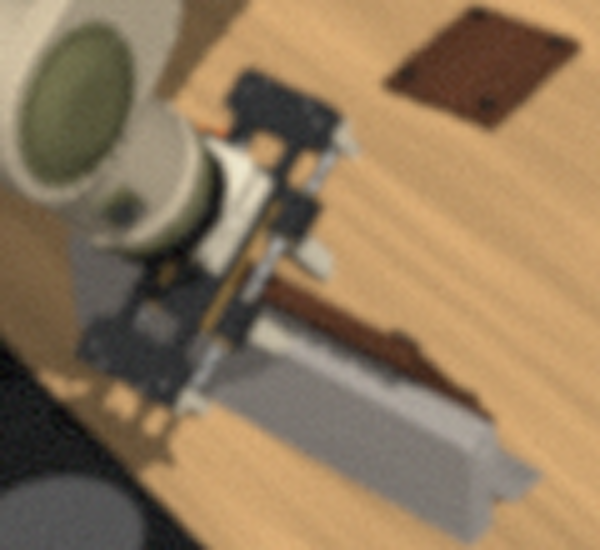

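Emit:
drive_tool --delta_pos '[[0,0,0],[0,0,0],[0,0,0],[0,0,0],[0,0,0],[0,0,0]]' --dr '[[0,0,0],[0,0,0],[0,0,0],[0,0,0],[0,0,0],[0,0,0]]' --gripper '[0.7,0.75,0.8,0.85,0.9,0.95]' --grip_force 30

```text
time: 13.28
position: [0.7067, 0.1436, 0.1045]
ee_rot: [0.394, 0.244, 0.664, -0.587]
force: [-1.5, 0.4, -1.8]
width: 0.0149
```

Run:
```python
from h import *
cur()
```

```text
t 13.28 rail xyz [0.0613 0.0208 0.1045] pitch -35.9 yawerr 0.1 F(rail) [-1.36  0.72 -1.85] w 0.0149 q [-0.23  1.02 -0.1   1.14  0.05  1.62 -0.08]
```

Run:
```python
from h import *
plan(.009,.022,.130,-10,10)
```

```text
t 13.28 rail xyz [0.0613 0.0208 0.1045] pitch -35.9 yawerr 0.1 F(rail) [-1.36  0.72 -1.85] w 0.0149 q [-0.23  1.02 -0.1   1.14  0.05  1.62 -0.08]
world move [-0.0511 -0.0111  0.0255] n 10 dr [0.01, 0.0, 2.59]
[[0.001, -0.0057, -0.0001], [0.0007, -0.0058, -0.0001], [0.0005, -0.0058, -0.0001], [0.0002, -0.0058, -0.0001], [-0.0, -0.0058, -0.0001], [-0.0003, -0.0058, -0.0001], [-0.0006, -0.0058, -0.0001], [-0.0008, -0.0058, -0.0001], [-0.0011, -0.0057, -0.0001], [-0.0014, -0.0057, -0.0001]]
```

Emit:
drive_tool --delta_pos '[[-0.004,-0.005,0],[0,-0.006,0],[0,-0.006,0],[0,-0.006,0],[0,-0.006,0],[0,-0.006,0],[0,-0.006,0],[0,-0.006,0],[0,-0.006,0],[0,-0.006,0]]' --dr '[[0,0,2.6],[0,0,2.6],[0,0,2.6],[0,0,2.6],[0,0,2.6],[0,0,2.6],[0,0,2.6],[0,0,2.6],[0,0,2.6],[0,0,2.6]]' --gripper '[0.95,0.95,0.95,0.95,0.95,0.95,0.95,0.95,0.95,0.95]'

```text
time: 14.52
position: [0.657, 0.1314, 0.1316]
ee_rot: [0.516, 0.388, 0.592, -0.483]
force: [0.4, -0.4, -3.0]
width: 0.0147
```

Run:
```python
from h import *
plan(-.0466,.022,.130,15,10)
```

```text
t 14.53 rail xyz [0.0101 0.0206 0.1316] pitch -9.8 yawerr 0.1 F(rail) [ 0.29 -0.51 -2.96] w 0.0147 q [-0.2   0.7  -0.13  1.66  0.09  0.96 -0.12]
world move [-0.0555 -0.012  -0.0016] n 10 dr [0.01, -0.0, 2.48]
[[0.0011, -0.0056, -0.0002], [0.0009, -0.0056, -0.0002], [0.0006, -0.0056, -0.0001], [0.0004, -0.0057, -0.0001], [0.0002, -0.0057, -0.0001], [-0.0001, -0.0057, -0.0001], [-0.0003, -0.0057, -0.0001], [-0.0006, -0.0056, -0.0001], [-0.0008, -0.0056, -0.0001], [-0.0011, -0.0056, -0.0001]]
```

Emit:
drive_tool --delta_pos '[[0,-0.006,0],[0,-0.006,0],[0,-0.006,0],[0,-0.006,0],[0,-0.006,0],[0,-0.006,0],[0,-0.006,0],[0,-0.005,0],[0,-0.005,0],[0,-0.005,0]]' --dr '[[0,0,2.5],[0,0,2.5],[0,0,2.5],[0,0,2.5],[0,0,2.5],[0,0,2.5],[0,0,2.5],[0,0,2.5],[0,0,2.5],[0,0,2.5]]' --gripper '[0.95,0.95,0.95,0.95,0.95,0.95,0.95,0.95,0.95,0.95]'

```text
time: 15.78
position: [0.6018, 0.118, 0.1309]
ee_rot: [0.609, 0.506, 0.494, -0.36]
force: [0.7, 0.1, -3.0]
width: 0.0149
```

Run:
```python
from h import *
plan(-.05,.022,.122,18,4)
```

```text
t 15.78 rail xyz [-0.0467  0.0205  0.1309] pitch 15.1 yawerr 0.1 F(rail) [ 0.74 -0.05 -3.  ] w 0.0149 q [-0.25  0.51 -0.06  2.14  0.18  0.23 -0.23]
world move [-0.0036  0.0007 -0.0089] n 4 dr [0.02, -0.02, 0.72]
[[0.0019, -0.0014, -0.0004], [0.0019, -0.0014, -0.0004], [0.0019, -0.0014, -0.0004], [0.0019, -0.0015, -0.0004]]
```

Emit:
drive_tool --delta_pos '[[0.002,-0.0005,0],[0.002,-0.0005,0],[0.002,-0.0005,0],[0.002,-0.0005,0],[0,0,0]]' --dr '[[0,0,0],[0,0,0],[0,0,0],[0,0,0],[0,0,0]]' --gripper '[0.95,0.95,0.95,0.95,0.95]'

```text
time: 16.4
position: [0.6024, 0.1181, 0.1222]
ee_rot: [0.608, 0.506, 0.494, -0.36]
force: [0.5, 0.5, -4.0]
width: 0.0148
```

Run:
```python
from h import *
cur()
```

```text
t 16.40 rail xyz [-0.0461  0.0205  0.1222] pitch 15.0 yawerr 0.1 F(rail) [ 0.6   0.42 -3.97] w 0.0148 q [-0.26  0.52 -0.05  2.15  0.19  0.21 -0.24]
```

Emit:
drive_tool --delta_pos '[[0.001,0,0],[0.001,0,0],[0.001,-0.0005,0],[0,0,0]]' --dr '[[0,0,0],[0,0,0],[0,0,0],[0,0,0]]' --gripper '[0.95,0.95,0.95,0.95]'

```text
time: 16.9
position: [0.603, 0.1184, 0.1204]
ee_rot: [0.609, 0.506, 0.494, -0.359]
force: [-3.2, 0.8, 4.9]
width: 0.015
```

Emit:
drive_tool --delta_pos '[[0.001,0,0],[0.001,0,0],[0,0,0]]' --dr '[[0,0,0],[0,0,0],[0,0,0]]' --gripper '[0.95,0.95,0.95]'

```text
time: 17.27
position: [0.6047, 0.1187, 0.1204]
ee_rot: [0.609, 0.507, 0.493, -0.358]
force: [-7.4, -1.1, 23.3]
width: 0.0153
```

Emit:
drive_tool --delta_pos '[[-0.001,0,0],[-0.001,0,0],[0,0,0],[0,0,0],[0,0,0],[0,0,0],[0,0,0],[0,0,0],[0,0,0],[0,0,0]]' --dr '[[0,0,0],[0,0,0],[0,0,0],[0,0,0],[0,0,0],[0,0,0],[0,0,0],[0,0,0],[0,0,0],[0,0,0]]' --gripper '[0.95,0.95,0.82,0.8,0.77,0.74,0.71,0.68,0.65,0.6]'

```text
time: 18.52
position: [0.6026, 0.1182, 0.1195]
ee_rot: [0.608, 0.506, 0.494, -0.36]
force: [-0.2, 0.5, -0.7]
width: 0.036
```

Run:
```python
from h import *
cur()
d=shot("scene"); cv2.imwrite("pics/s5.png",cv2.resize(d["color"][190:310,200:340,::-1],None,fx=5,fy=5,interpolation=2))
```

```text
t 18.52 rail xyz [-0.0458  0.0206  0.1195] pitch 15.1 yawerr 0.1 F(rail) [-0.13  0.51 -0.67] w 0.0360 q [-0.26  0.53 -0.05  2.15  0.19  0.21 -0.24]
```

View pics/s5.png

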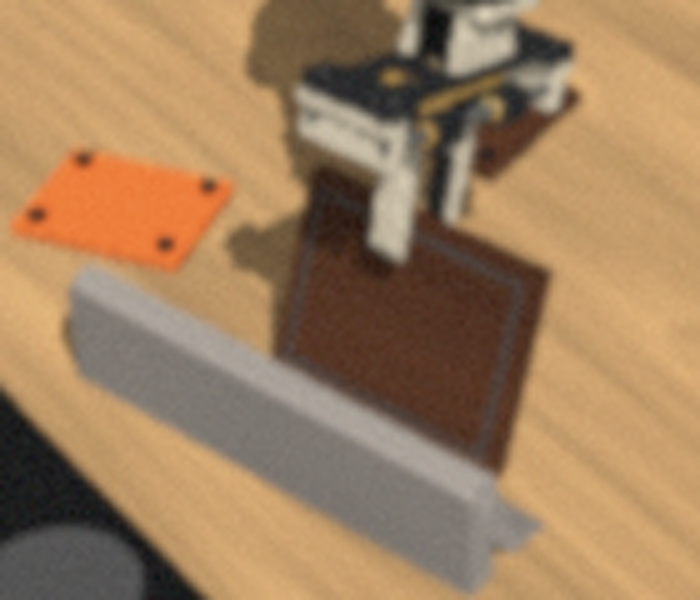

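Emit:
drive_tool --delta_pos '[[0,0,0],[0,0,0],[0,0,0],[0,0,0],[0,0,0],[0,0,0],[0,0,0],[0,0,0],[0,0,0],[0,0,0]]' --dr '[[0,0,0],[0,0,0],[0,0,0],[0,0,0],[0,0,0],[0,0,0],[0,0,0],[0,0,0],[0,0,0],[0,0,0]]' --gripper '[0.54,0.48,0.42,0.36,0.3,0.24,0.18,0.12,0.06,0]'

```text
time: 19.82
position: [0.6026, 0.1182, 0.1195]
ee_rot: [0.608, 0.506, 0.494, -0.36]
force: [-0.9, -0.6, -0.2]
width: 0.0915
```

Run:
```python
from h import *
plan(-.0476,.021,.108,0,6)
```

```text
t 19.82 rail xyz [-0.0458  0.0206  0.1195] pitch 15.1 yawerr 0.1 F(rail) [-1.01 -0.37 -0.18] w 0.0915 q [-0.26  0.53 -0.05  2.15  0.19  0.21 -0.24]
world move [-0.0018 -0.     -0.0115] n 6 dr [0.02, -0.01, -2.51]
[[0.0018, -0.0008, -0.0001], [0.0018, -0.0007, -0.0001], [0.0018, -0.0006, -0.0001], [0.0019, -0.0005, -0.0001], [0.0019, -0.0005, -0.0001], [0.0019, -0.0004, -0.0001]]
```

Emit:
drive_tool --delta_pos '[[0.002,-0.0008,0],[0.002,-0.0007,0],[0.002,-0.0006,0],[0.002,-0.0005,0],[0.002,-0.0005,0],[0.002,-0.0004,0]]' --dr '[[0,0,-2.5],[0,0,-2.5],[0,0,-2.5],[0,0,-2.5],[0,0,-2.5],[0,0,-2.5]]' --gripper '[0,0,0,0,0,0]'

```text
time: 20.58
position: [0.6008, 0.1178, 0.1071]
ee_rot: [0.556, 0.437, 0.556, -0.437]
force: [-1.7, -0.2, -0.2]
width: 0.0931
```

Run:
```python
from h import *
plan(-.0827,.021,.080,0,8)
```

```text
t 20.57 rail xyz [-0.0477  0.0205  0.1071] pitch -0.0 yawerr 0.1 F(rail) [-1.7   0.25 -0.25] w 0.0931 q [-0.2   0.61 -0.13  1.95  0.13  0.59 -0.18]
world move [-0.0341 -0.0078 -0.0271] n 8 dr [0.01, -0.01, 0.0]
[[0.0034, -0.0044, -0.0001], [0.0034, -0.0044, -0.0001], [0.0034, -0.0044, -0.0001], [0.0034, -0.0044, -0.0001], [0.0034, -0.0044, -0.0001], [0.0034, -0.0044, -0.0001], [0.0034, -0.0044, -0.0001], [0.0034, -0.0044, -0.0001]]
```

Emit:
drive_tool --delta_pos '[[0.0025,-0.005,0],[0.0028,-0.0048,0],[0.003,-0.0047,0],[0.0033,-0.0045,0],[0.0035,-0.0043,0],[0.0038,-0.0042,0],[0.004,-0.004,0],[0.0042,-0.0037,0]]' --dr '[[0,0,0],[0,0,0],[0,0,0],[0,0,0],[0,0,0],[0,0,0],[0,0,0],[0,0,0]]' --gripper '[0,0,0,0,0,0,0,0]'

```text
time: 21.58
position: [0.5666, 0.1095, 0.0797]
ee_rot: [0.556, 0.437, 0.556, -0.436]
force: [-0.9, 0.4, -0.6]
width: 0.093
```

Run:
```python
from h import *
plan(-.1024,.021,.049,0,8)
d=shot("scene"); cv2.imwrite("pics/s6.png",cv2.resize(d["color"][190:310,200:340,::-1],None,fx=5,fy=5,interpolation=2))
c=d["color"].astype(int)
# top-corner estimate: dark board pixels extent vs predicted corners
m=((c[:,:,0]<115)&(c[:,:,2]<60)&(c[:,:,0]>c[:,:,2]+15)); m[:,:250]=0;m[:,345:]=0;m[:225]=0;m[300:]=0
v,u=np.nonzero(m); print("rightmost",u.max(),v[u==u.max()].mean(),"left",u.min(),v[u==u.min()].mean())
for al in (30,35,40,45,50): 
  B=board(-.022,.022,180-al); print(al,[np.round(proj(d,np.array(b)),0).tolist() for b in B])
```

```text
t 21.57 rail xyz [-0.0829  0.0205  0.0797] pitch 0.1 yawerr 0.1 F(rail) [-0.76  0.58 -0.6 ] w 0.0930 q [-0.21  0.61 -0.12  2.05  0.15  0.48 -0.2 ]
world move [-0.0191 -0.0041 -0.0307] n 8 dr [0.01, -0.01, -0.01]
[[0.0038, -0.0024, -0.0001], [0.0038, -0.0024, -0.0001], [0.0038, -0.0024, -0.0001], [0.0038, -0.0024, -0.0001], [0.0038, -0.0024, -0.0001], [0.0038, -0.0024, -0.0001], [0.0038, -0.0024, -0.0001], [0.0038, -0.0024, -0.0001]]
rightmost 319 245.5 left 252 244.0
30 [[[257.0, 261.0], [280.0, 226.0], [324.0, 247.0], [301.0, 284.0]], [[259.0, 263.0], [281.0, 228.0], [325.0, 249.0], [302.0, 286.0]]]
35 [[[257.0, 261.0], [278.0, 225.0], [323.0, 245.0], [301.0, 284.0]], [[259.0, 262.0], [280.0, 227.0], [324.0, 247.0], [303.0, 286.0]]]
40 [[[257.0, 261.0], [277.0, 224.0], [322.0, 244.0], [301.0, 284.0]], [[259.0, 262.0], [279.0, 225.0], [323.0, 246.0], [303.0, 285.0]]]
45 [[[257.0, 261.0], [275.0, 223.0], [320.0, 243.0], [301.0, 284.0]], [[259.0, 262.0], [277.0, 224.0], [322.0, 244.0], [303.0, 285.0]]]
50 [[[257.0, 261.0], [274.0, 222.0], [319.0, 243.0], [301.0, 284.0]], [[259.0, 261.0], [276.0, 223.0], [321.0, 243.0], [303.0, 284.0]]]
```

Emit:
drive_tool --delta_pos '[[0.0035,-0.003,0],[0.0037,-0.0028,0],[0.0038,-0.0026,0],[0.0038,-0.0024,0],[0.0038,-0.0022,0],[0.004,-0.002,0],[0.004,-0.0018,0],[0.004,-0.0016,0]]' --dr '[[0,0,0],[0,0,0],[0,0,0],[0,0,0],[0,0,0],[0,0,0],[0,0,0],[0,0,0]]' --gripper '[0,0,0,0,0,0,0,0]'

```text
time: 22.62
position: [0.5489, 0.1052, 0.0491]
ee_rot: [0.556, 0.437, 0.556, -0.436]
force: [-1.9, -0.9, -0.5]
width: 0.093
```

Run:
```python
from h import *
plan(-.110,.021,.031,0,6)
d=shot("scene")
c=d["color"].astype(int)
m=((c[:,:,0]<115)&(c[:,:,2]<60)&(c[:,:,0]>c[:,:,2]+15)); m[:,:250]=0;m[:,345:]=0;m[:225]=0;m[300:]=0
v,u=np.nonzero(m); print("rightmost",u.max(),v[u==u.max()].mean())
for lx in(-.022,-.01):
 for al in (10,20,25,30): 
  B=board(lx,.022,180-al); print(lx,al,[np.round(proj(d,np.array(b)),0).tolist()[2] for b in B])
```

```text
t 22.62 rail xyz [-0.1011  0.0205  0.0491] pitch 0.1 yawerr 0.1 F(rail) [-2.05 -0.38 -0.5 ] w 0.0930 q [-0.22  0.65 -0.1   2.11  0.16  0.39 -0.21]
world move [-0.0088 -0.0016 -0.0181] n 6 dr [0.02, -0.01, -0.01]
[[0.003, -0.0015, -0.0001], [0.003, -0.0015, -0.0001], [0.003, -0.0015, -0.0001], [0.003, -0.0015, -0.0001], [0.003, -0.0015, -0.0001], [0.003, -0.0015, -0.0001]]
rightmost 322 250.0
-0.022 10 [[326.0, 255.0], [327.0, 258.0]]
-0.022 20 [[326.0, 251.0], [326.0, 253.0]]
-0.022 25 [[325.0, 249.0], [326.0, 251.0]]
-0.022 30 [[324.0, 247.0], [325.0, 249.0]]
-0.01 10 [[324.0, 257.0], [325.0, 260.0]]
-0.01 20 [[323.0, 253.0], [324.0, 255.0]]
-0.01 25 [[323.0, 251.0], [324.0, 253.0]]
-0.01 30 [[322.0, 249.0], [323.0, 251.0]]
```

Emit:
drive_tool --delta_pos '[[0.003,-0.0018,0],[0.003,-0.0018,0],[0.003,-0.0015,0],[0.003,-0.0015,0],[0.003,-0.0013,0],[0.003,-0.001,0],[0,0,0]]' --dr '[[0,0,0],[0,0,0],[0,0,0],[0,0,0],[0,0,0],[0,0,0],[0,0,0]]' --gripper '[0,0,0,0,0,0,0]'

```text
time: 23.55
position: [0.5406, 0.1032, 0.0312]
ee_rot: [0.556, 0.437, 0.556, -0.436]
force: [0.3, -0.6, -0.0]
width: 0.0928
```

Run:
```python
from h import *
cur()
d=shot("scene")
c=d["color"].astype(int)
m=((c[:,:,0]<115)&(c[:,:,2]<60)&(c[:,:,0]>c[:,:,2]+15)); m[:,:250]=0;m[:,345:]=0;m[:225]=0;m[300:]=0
v,u=np.nonzero(m); print("rightmost",u.max(),v[u==u.max()].mean())
```

```text
t 23.55 rail xyz [-0.1096  0.0206  0.0312] pitch 0.1 yawerr 0.1 F(rail) [ 0.17 -0.65 -0.03] w 0.0928 q [-0.23  0.67 -0.09  2.13  0.17  0.34 -0.22]
rightmost 324 259.0
```

Emit:
drive_tool --delta_pos '[[0,-0.003,0],[0,-0.003,0],[0,-0.005,0],[0,-0.005,0],[0,-0.005,0],[0,-0.005,0],[-0.02,0,0],[-0.04,0,0],[-0.05,0,0],[-0.05,0,0]]' --dr '[[0,0,0],[0,0,0],[0,0,0],[0,0,0],[0,0,0],[0,0,0],[0,0,0],[0,0,0],[0,0,0],[0,0,0]]' --gripper '[0,0,0,0,0,0,0,0,0,0]'

```text
time: 24.85
position: [0.5145, 0.0966, 0.1927]
ee_rot: [0.556, 0.437, 0.556, -0.436]
force: [-0.1, 0.0, 0.2]
width: 0.0929
```

Emit:
drive_tool --delta_pos '[[-0.03,0,0.04],[0,0,0.05],[0,0,0.05],[0,0,0.05],[0,0,0.05],[0,0,0]]' --dr '[[0,0,0],[0,0,0],[0,0,0],[0,0,0],[0,0,0],[0,0,0]]' --gripper '[0,0,0,0,0,0]'

```text
time: 25.6
position: [0.5716, -0.141, 0.2207]
ee_rot: [0.555, 0.439, 0.554, -0.438]
force: [0.6, -0.1, -0.9]
width: 0.0931
```

Run:
```python
from h import *
cur()
d=shot("top"); c=d["color"].astype(int)
B=board(-.01,.022,180)  # flat, feet down: shift up
L=[([p+np.array([0,0,.02]) for p in B[0]],(0,255,0))]
a=overlay(shot("scene"),"",L,230,350,210,310,5); b=overlay(d,"",L,180,300,130,240,5)
cv2.imwrite("pics/f.png",cv2.resize(np.vstack([a,b]),None,fx=.57,fy=.57,interpolation=3))
m=((c[:,:,0]<115)&(c[:,:,2]<60)&(c[:,:,0]>c[:,:,2]+15)).astype(np.uint8); m[:,:195]=0;m[:,275:]=0;m[:150]=0;m[235:]=0
k=max(cv2.findContours(m,0,1)[0],key=cv2.contourArea)[:,0]; w=unproj(d,k,.02)[:,:2]-O[:2]
r=cv2.minAreaRect((np.c_[w@RX[:2],w@RY[:2]]*1000).astype(np.float32)); print(r)
```

```text
t 25.60 rail xyz [-0.1369 -0.2241  0.2207] pitch 0.0 yawerr 0.3 F(rail) [ 0.61 -0.2  -0.92] w 0.0931 q [ 0.24  0.44 -0.13  1.91  0.08  0.8   0.3 ]
((-93.20490264892578, 18.645004272460938), (149.33726501464844, 189.56483459472656), 0.1781201958656311)
```

View pics/f.png

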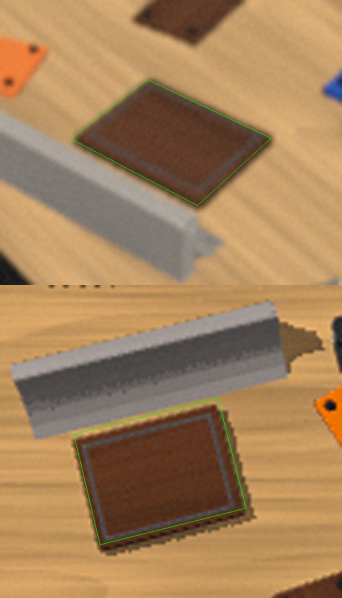

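```bash
python3 -c "
from rig import bot
print(bot.sign_off())"
```

```text
the job is handed in; nothing more can be done
None
```

The chopping board now lies flat on its four feet in front of the rail. I handed the job in at about 26 s of the 72 s allowed; the hand-in gives no verdict.

**What I did:** I pushed the board squarely up the scoop until it leaned at about 54° without being held. I pinched its free upper edge, turned it past vertical and set its lower edge back on the counter. With the jaws open, I then lowered it on the front finger until it lay flat.

**Last checks:**
- **Position:** a flat-board outline drawn at the right height for its feet matched the board in both camera views. Its centre came out 80 to 93 mm in front of the rail's foot line, where at least 50 mm is needed.
- **Robot:** the gripper was open and clear of everything.
- **Forces:** the highest force I read was about 25 N, when the lower edge met the counter.

**Less certain:**
- **The last part of the lay-down:** at the lowest point the finger carried no load and the board already looked almost flat. It had probably slipped off the fingertip from somewhere under about 25°. That is low enough to stay under the 0.9 m/s limit by my estimate, but I did not measure its speed.
- **Bowl, jug, tin and mixer:** I kept the arm clear of them and saw no contact, but did not measure their positions again at the end.

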